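Sort two slate bottle rests by the drag of their soles

TASK

Two slate bottle rests on the tasting counter look the same, but one has a rough, grippy sole and the other's is worn slick. Drag them across the counter, without lifting them off it, and feel which is which: centre the rough one on the round wooden inlay, where a bottle will be shown, and the slick one on the square wooden inlay, for re-soling. Each may point any way; let go of both.

Things in the scene. Friction and masses are not known exactly. Their poses are not given: they have to be found in the camera images.
- rest_one: a dark slate bar with a groove along its top, a rest for one lying bottle: 120 mm long (its x axis), 60 mm wide (its y axis), 32 mm high, about 0.5 kg; flat vertical sides, to be gripped across the width. Origin: centre of its underside, z up. At the start x points away from the robot within 30 degrees. Its 3 mm sole is set in 2 mm, out of the fingers' way; rough or slick, unseen.
- rest_two: the other rest: looks, size, weight and axes as rest_one, on the other side (one left of the robot, one right). One of the two is rough, one slick: feel which. Dragged flat, neither pressed nor carried, the rough one resists with about 3 to 5 N, the slick one with about 0.5 to 1 N (friction about 0.75 and 0.15); pressing adds in proportion.
- round_inlay: a round disc, 170 mm across, of brown wood let into the counter, flush: nothing to climb, things slide over it. Origin: its centre, at counter height (z = 0). It lies farther from the robot than the rests, on the left or the right; the ways from the rests to the inlays are clear.
- square_inlay: a square panel, 150 by 150 mm, of brown wood let into the counter, flush: nothing to climb, things slide over it. Origin: its centre, at counter height (z = 0). It lies farther from the robot than the rests, on the left or the right; the ways from the rests to the inlays are clear.
Not all that is in view belongs to the job. Leave any blue look-alike of the rest_one alone. Leave any pink look-alike of the rest_two alone.

How it is judged (in metres and radians):
At the end, for the whole second after the job is handed in: The rough-soled rest lies flat, still and released with its centre within 20 mm of the centre of the round inlay, and the slick-soled rest likewise within 20 mm of the centre of the square inlay; any heading (horizontal distance between rest_two and round_inlay below 0.02 m and height (world z) of each of rest_two, rest_one below 0.005 m and angle between each of rest_two, rest_one's own z axis and vertical below 0.1 rad and linear speed of each of rest_two, rest_one below 0.01 m/s and horizontal distance between rest_one and square_inlay below 0.02 m); the robot touches nothing.
It fails at once if a rest was lifted off the counter (its underside's centre more than 15 mm up) (height (world z) of any of rest_one, rest_two above 0.015 m).
It also fails if it takes over 58 s, if anything falls off the work surface, if the arm or the gripper's body presses on something with over 40 N, if the wrist force passes 120 N, or if a joint passes its speed limit or range.

ROBOT

A 6-joint arm with a two-finger parallel gripper is mounted at the origin on the work surface. World frame = base frame: x ahead of the robot, y to its left, z up, the work surface at z = 0. Lengths are in m, angles in degrees, forces in N, time in s.
With the tool pointing down it reaches from about 0.375 to 0.75 m from the base axis. Payload 9 kg.
Tool frame: the origin (TCP) lies where the fingers leave the gripper's body, on its centre line; the fingertips stand 73 mm ahead of it and the grasp point (between the pads) lies 54 mm ahead of it (robot.tip_reach is the distance from the TCP to the fingertips, in m); z points along the fingers, y is the line along which they close (so a half turn about z gives the same grasp; the last joint's range is limited). The gripper opens to 85 mm and grips with 20 to 120 N. Pads are 22 mm wide; open, the fingers measure 114 mm over their backs; the gripper's body (76 mm by 85 mm) begins 54 mm behind the grasp point. The pads swing forward as they close: fully open they stand 13 mm farther back than shut.
Start: joints at [52.729, 5.964, 5.575, 89.605, 0, 77.527], TCP at [0.252, 0.545, 0.304] pointing down, gripper open.
Joint ranges: [-171.21, 171.21], [-48.23, 106.86], [-62.78, 66.21], [-105.2, 120.99], [-86.42, 89.51], [-180, 180]. Speed limits (degrees/s): [127.2, 127.2, 147.25, 180, 180, 180].

INTERFACE

Orientations are given as [roll, pitch, yaw] about the fixed x, y, z axes, in that order (R = Rz(yaw) Ry(pitch) Rx(roll)).
In Python, from plant import robot gives the robot as it stands. Calls block until the motion is done:
- robot.move_pose(position, orientation): joint-space move of the TCP to a pose.
- robot.line_to(position, vel=0.15, rotation=None, guard=None): straight line of the TCP; rotation=None keeps the orientation; vel is the mean speed in m/s. With guard (N) it stops when the force on the tool has changed by that much, and returns True; else False.
- robot.goto_joints(angles): joint-space move.
- robot.set_gripper(opening): finger opening in m; the grip force is fixed at half the most; returns when the fingers have stopped.
- robot.pause(seconds).
- robot.ik(position, orientation): joint angles nearest the present ones, or None.
- robot.observe(): the state.
- robot.grab_frame(name): name is "side" or "top"; returns the picture (420x560x3 uint8, blue, green, red); there is no depth.
- robot.get_calibration(name): a dict with "vertical_fov" (degrees; the focal length in pixels is half the picture's height over the tangent of half this angle, whatever the lens; pixels are square), "cx", "cy" (the principal point, pixels), "rvec" (rotation vector, rad) and "tvec" (3), from world to camera coordinates, as OpenCV has them. Camera axes: x right, y down, z forward; pixel columns grow to the right and rows downward; lengths in m; the calibration is good to about 2 mm. A picture is of the moment at which its call begins. get_calibration takes no time and is no camera call.
A pose or a line that the arm cannot do raises robot.IKError and nothing moves.
- robot.job_done(): hands the job in; it is judged then, once.
The state is a dict: "time": time; "q": joint angles; "qvel": joint speeds; "joint_torque": joint torques, N m; "tool_pos": TCP position; "tcp_rot": TCP orientation; "ft_force": force on the tool from outside, world axes, zero at the start; "torque": the same for the moment, N m; "gripper_width": finger opening in m; "gripper_force": force on a finger pad.
Only numpy, scipy, OpenCV 4.12 (cv2) and the standard library are available. Lean on these libraries where they do the work, as an engineer would, in place of code of your own. Each camera call takes 0.05 s, during which the arm holds its last target. There are 200 camera calls.

## Working session

There is one attempt and no reset: what is moved stays moved. The work goes in short steps, each a Python script; the robot and the scene stay as the last script left them, time stands still between calls to the robot, and variables do not carry over. Pictures are saved under pics/ and viewed, at most 10 in all, crops included, and the job is handed in when it is done.

```bash
mkdir -p pics; ls; python3 - <<'E'
from plant import robot
import cv2
for n in("top","side"):
    cv2.imwrite(f"pics/{n}0.png",robot.grab_frame(n)); print(n,robot.get_calibration(n))
o=robot.observe(); print(o)
E
```

```text
pics
top {'vertical_fov': 55.83936729765012, 'cx': 280.4413287533537, 'cy': 215.50817599886324, 'rvec': array([ 2.10375338, -2.13220682,  0.21459964]), 'tvec': array([0.01967785, 0.46850592, 0.70840073])}
side {'vertical_fov': 54.3173698321077, 'cx': 276.65091582741496, 'cy': 210.2323623635305, 'rvec': array([ 2.30896509, -0.29659684,  0.15617782]), 'tvec': array([-0.43025242,  0.11849146,  0.66108231])}
{'time': 0.1, 'q': array([5.27275185e+01, 5.99395661e+00, 5.53309651e+00, 8.96047053e+01,
       1.08713576e-04, 7.75259015e+01]), 'qvel': array([-0.03384212, -0.02744201,  0.15333273, -0.00458013, -0.07779146,
       -0.05064978]), 'joint_torque': array([ 5.93727615e-03, -5.58208001e+01,  5.04719245e+01,  1.30603925e-02,
       -3.12700759e-04, -1.31996455e-05]), 'tool_pos': array([0.25152733, 0.54450714, 0.30322791]), 'tcp_rot': array([-1.79936006e+02, -1.42681495e-02,  1.55201609e+02]), 'ft_force': array([0.27144558, 0.21928158, 0.32422256]), 'torque': array([0.00463618, 0.02715279, 0.00964532]), 'gripper_force': 0.0, 'gripper_width': 0.08524965069372395}
```

View pics/top0.png

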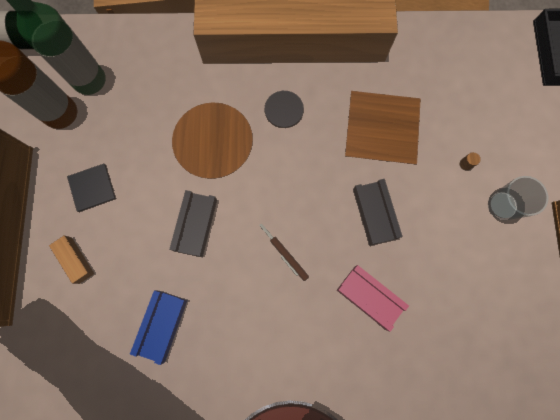

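View pics/side0.png

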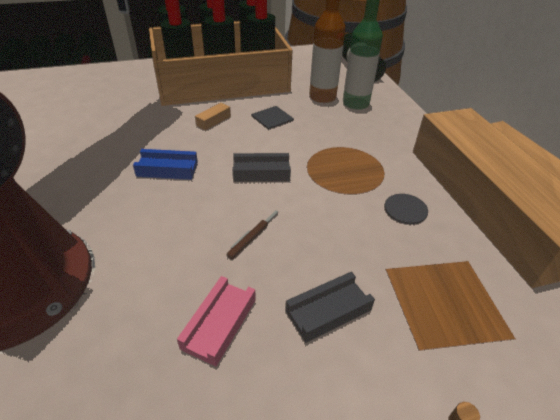

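The top view shows dark slate bars at (194,224) on the left and (378,212) on the right. The things that could be mistaken for them are the blue bar (158,327), the pink bar (373,298), the square coaster (92,188) and the round coaster (284,109). The two dark grooved bars fit the description. The round inlay is at (212,140) and the square one at (383,127).

```bash
cat > vis.py <<'E'
import cv2, numpy as np
from scipy.optimize import minimize
from plant import robot
def cam(n):
    c=robot.get_calibration(n); f=210/np.tan(np.radians(c["vertical_fov"]/2))
    return np.array([[f,0,c["cx"]],[0,f,c["cy"]],[0,0,1]]),c["rvec"],c["tvec"]
def proj(n,P):
    K,r,t=cam(n); return cv2.projectPoints(np.array(P,float),r,t,K,None)[0][:,0]
def plane(n,uv,z=0.):
    K,r,t=cam(n); R=cv2.Rodrigues(r)[0]; d=R.T@np.linalg.solve(K,[*uv,1]); c=-R.T@t
    return (c+d*(z-c[2])/d[2])[:2]
def blob(n,im,seed,kind):
    h=cv2.cvtColor(cv2.GaussianBlur(im,(3,3),0),cv2.COLOR_BGR2HSV).astype(int)
    m=(h[...,2]<88)&(h[...,1]<90) if kind=="slate" else (h[...,1]>95)&(h[...,0]<25)
    m=cv2.morphologyEx(m.astype(np.uint8),cv2.MORPH_CLOSE,np.ones((5,5)))
    m=cv2.morphologyEx(m,cv2.MORPH_OPEN,np.ones((3,3)))
    _,l=cv2.connectedComponents(m); m=(l==l[int(seed[1]),int(seed[0])]).astype(np.uint8)
    c=max(cv2.findContours(m,cv2.RETR_EXTERNAL,cv2.CHAIN_APPROX_NONE)[0],key=cv2.contourArea)
    return cv2.convexHull(c)[:,0].astype(np.float32)
def box(p):
    c,s=np.cos(p[2]),np.sin(p[2])
    return [[p[0]+c*x-s*y,p[1]+s*x+c*y,z] for x in(-.06,.06) for y in(-.03,.03) for z in(0,.032)]
def fit(obs,p0):
    "obs: list of (cam, hull); pose by hull IoU"
    def cost(p):
        s=0
        for n,h in obs:
            b=cv2.convexHull(proj(n,box(p)).astype(np.float32))
            i=cv2.intersectConvexConvex(b,h)[0]
            s+=1-i/(cv2.contourArea(b)+cv2.contourArea(h)-i)
        return s/len(obs)
    r=minimize(cost,p0,method="Nelder-Mead",options=dict(initial_simplex=[p0]+[np.add(p0,d) for d in np.diag([.01,.01,.1])],xatol=1e-5,fatol=1e-5))
    return r.x,r.fun
def inlay(n,h):
    "centroid of the hull mapped to z=0, and its area as a check"
    g=np.array([plane(n,u) for u in h],np.float32)*1000
    m=cv2.moments(g.reshape(-1,1,2)); return np.array([m["m10"],m["m01"]])/m["m00"]/1000, m["m00"]
E
cat > find.py <<'E'
from vis import *
T=cv2.imread("pics/top0.png");S=cv2.imread("pics/side0.png")
D=T.copy();D2=S.copy()
for nm,t,s in(("left",(194,224),(262,172)),("right",(378,212),(330,312))):
    hs=[("top",blob("top",T,t,"slate")),("side",blob("side",S,s,"slate"))]
    p0=[*plane("top",t,.016),0.]
    for o in(hs[:1],hs[1:],hs): p,c=fit(o,p0); print(nm,np.round(p[:2],4),round(np.degrees(p[2]),1),"iou err",round(c,3))
    for d,(n,h) in zip((D,D2),hs):
        cv2.polylines(d,[h.astype(int)],True,(0,255,255),1)
        cv2.polylines(d,[cv2.convexHull(proj(n,box(p)).astype(np.float32)).astype(int)],True,(0,0,255),1)
for nm,t,s in(("round",(212,140),(345,170)),("square",(383,127),(448,302))):
    for n,im,d,u in(("top",T,D,t),("side",S,D2,s)):
        h=blob(n,im,u,"wood"); c,a=inlay(n,h); print(nm,n,np.round(c,4),a)
        cv2.polylines(d,[h.astype(int)],True,(0,255,0),1)
v=np.hstack([cv2.resize(D[80:270,150:440],(400,262)),cv2.resize(D2[120:370,200:540],(400,294))[:262]])
cv2.imwrite("pics/fit0.png",np.vstack([cv2.resize(D[80:270,150:440],(458,300)),cv2.resize(D2[130:350,204:540],(458,300))]))
E
python3 find.py
```

```text
left [0.4625 0.1815] -11.8 iou err 0.08
left [0.4635 0.1879] -13.7 iou err 0.1
left [0.4626 0.1838] -13.0 iou err 0.094
right [ 0.4794 -0.1757] 13.0 iou err 0.072
right [ 0.4813 -0.1765] 13.2 iou err 0.048
right [ 0.4797 -0.1768] 13.2 iou err 0.061
round top [0.6439 0.1555] 22456.163994034054
round side [0.6447 0.1577] 22058.558147763368
square top [ 0.6681 -0.2068] 22506.900890546618
square side [ 0.6697 -0.2056] 22504.940029504476
```

View pics/fit0.png

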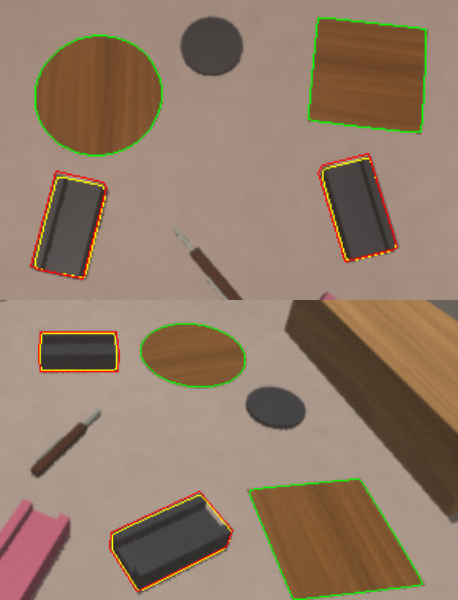

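The fits are tight. The two dark grooved bars are the rests, shown in the crop at (70,225) and (358,208), with no blue or pink in either. I'll grip the left one and check the vertical load.

```bash
cat > mv.py <<'E'
import numpy as np
from plant import robot
def F(k=5):
    a=[]
    for _ in range(k): a.append(robot.observe()["ft_force"]); robot.pause(.02)
    return np.mean(a,0)
def grip(x,y,yaw):
    o=[180,0,yaw]
    robot.move_pose([x,y,.15],o); robot.pause(.2); f0=F()
    print("guard",robot.line_to([x,y,.081],guard=12))
    robot.set_gripper(0.05); robot.pause(.2)
    s=robot.observe(); print("t",s["time"],"w",s["gripper_width"],"gf",s["gripper_force"],"pos",s["tool_pos"],"dF",F()-f0)
    return f0
def rel(f0): 
    d=F()-f0; s=robot.observe(); print(round(s["time"],2),np.round(s["tool_pos"],4),"dF",np.round(d,2)); return d
E
python3 - <<'E'
from mv import *
print(robot.tip_reach)
f0=grip(.4627,.1835,167); print(repr(f0))
p=robot.observe()["tool_pos"]
np.save("f0.npy",f0)
u=np.array([.6441-.4627,.156-.1835,0]);u/=np.linalg.norm(u)
b=np.array([.4627,.1835,.081])
for d in(.01,.02,.03):
    print("guard",robot.line_to(b+u*d,vel=.04,guard=8)); rel(f0)
E
```

```text
0.0726
guard False
t 3.1917 w 0.05863753703045191 gf 66.53581000864506 pos [0.46375543 0.18368948 0.08263992] dF [-0.70970526 -0.028754    5.90694879]
array([-0.26159322, -0.08686216, -0.10425573])
guard True
3.57 [0.4667 0.1833 0.0827] dF [ 3.22 -0.47  4.77]
guard True
3.86 [0.4673 0.1832 0.0827] dF [ 0.76 -0.43  4.09]
guard True
4.15 [0.4677 0.1832 0.0826] dF [ 0.1  -0.01  4.17]
```

```bash
python3 - <<'E'
from mv import *
f0=np.load("f0.npy")
c=np.array([.4677,.1832,.0828]); robot.line_to(c,vel=.02); robot.pause(.3); d=rel(f0)
u=np.array([.6441-.4627,.156-.1835,0]);u/=np.linalg.norm(u)
for k in(1,2):
    print("free",robot.line_to(c+u*.03*k,vel=.05)); rel(f0)
for k,g in((3,8),(3.1,5),(3.2,3)):
    print(g,robot.line_to(c+u*.03*k,vel=.05,guard=g)); rel(f0)
E
```

```text
4.78 [0.4675 0.1832 0.0827] dF [-0.8   0.23  1.5 ]
free False
5.62 [0.4973 0.1787 0.0827] dF [ 1.45 -0.46 -2.  ]
free False
6.45 [0.5269 0.1742 0.0827] dF [ 1.01 -0.   -3.53]
8 False
7.28 [0.5565 0.1697 0.0828] dF [ 0.57 -0.15 -3.89]
5 False
7.62 [0.5597 0.1693 0.0828] dF [ 0.63 -0.62 -3.88]
3 False
7.95 [0.5627 0.1688 0.0828] dF [ 0.54  0.07 -4.21]
```

```bash
cat >> mv.py <<'E'
def level(c,f0,lo=0.,hi=1.5):
    "adjust commanded height until the vertical load is near zero"
    for _ in range(6):
        robot.line_to(c,vel=.02); robot.pause(.15); d=F()-f0
        if lo<d[2]<hi: break
        c=c+[0,0,np.clip((d[2]-(lo+hi)/2)*.0002,-.0006,.0006)]
    print("cmd z",c[2]); rel(f0); return c
E
python3 - <<'E'
from mv import *
f0=np.load("f0.npy")
u=np.array([.6441-.4627,.156-.1835,0]);u/=np.linalg.norm(u)
c=level(np.array([.5627,.1688,.0822]),f0)
for s,g in((-.03,6),(-.03,4),(-.03,2.5)):
    c=level(c,f0); print(g,robot.line_to(c+u*s,vel=.05,guard=g)); d=rel(f0); p=robot.observe()["tool_pos"]; c=np.array([p[0],p[1],c[2]])
E
```

```text
cmd z 0.08241862076346954
10.93 [0.5626 0.1688 0.0828] dF [ 0.9   0.02 -3.81]
cmd z 0.08239166211625355
13.92 [0.5626 0.1688 0.0828] dF [ 0.97 -0.07 -3.29]
6 False
14.75 [0.5331 0.1734 0.0827] dF [-1.99  0.75  2.43]
cmd z 0.08239166211625355
17.73 [0.533  0.1734 0.0827] dF [ 0.83  0.22 -3.55]
4 True
18.52 [0.5026 0.1782 0.0827] dF [-0.09 -0.09  5.81]
cmd z 0.08244640534747956
21.5 [0.5027 0.1782 0.0827] dF [-0.1   0.39 -1.45]
2.5 True
21.79 [0.5015 0.1783 0.0827] dF [-2.25  0.03  7.09]
```

```bash
cat >> mv.py <<'E'
def push(dirn,g=2.2):
    "fingers loosely astride the rest: push it sideways with one finger, neither pressed nor carried"
    robot.set_gripper(.07); robot.pause(.1); f0=F(); p=robot.observe()["tool_pos"]
    for gg,L in((g,.022),(g,.022)):
        r=robot.line_to(p+L*dirn,vel=.04,guard=gg); o=robot.observe(); print("t",round(o["time"],2),"guard",gg,r,"moved mm",np.round(1e3*(o["tool_pos"]-p)@dirn,1),"dF",np.round(o["ft_force"]-f0,2))
        if not r: break
E
python3 - <<'E'
from mv import *
a=np.radians(167); push(np.array([np.sin(a),-np.cos(a),0])*-1)
E
```

```text
t 22.55 guard 2.2 True moved mm 5.7 dF [-0.13  0.24 -0.24]
t 22.77 guard 2.2 True moved mm 7.4 dF [-0.46  0.81  0.02]
```

```bash
python3 - <<'E'
from mv import *
a=np.radians(167); D=-np.array([np.sin(a),-np.cos(a),0])
for g in (2.2,2.8,8):
    p=robot.observe()["tool_pos"]; r=robot.line_to(p+.012*D,vel=.03,guard=g); o=robot.observe()
    print(round(o["time"],2),g,r,np.round(1e3*(o["tool_pos"]-p)@D,1),np.round(o["ft_force"],2))
E
```

```text
22.98 2.2 True 1.2 [ 0.16 -0.12 -0.27]
23.52 2.8 False 12.3 [-0.5  -0.2   0.01]
24.08 8 False 12.3 [-0.35 -0.01 -0.63]
```

```bash
python3 - <<'E'
from mv import *
import cv2
p=robot.observe()["tool_pos"]; robot.set_gripper(.085); robot.line_to([p[0],p[1],.14],vel=.2)
o=[180,0,193.2]
robot.move_pose([.48,-.1768,.14],o); robot.line_to([.48,-.1768,.0825],vel=.12,guard=12); robot.set_gripper(.07); robot.pause(.1)
a=np.radians(193.2); D=np.array([-np.sin(a),np.cos(a),0])*-1
print(D)
for g,L in ((2.2,.012),(2.2,.012),(2.8,.012),(2.8,.012),(8,.012)):
    p=robot.observe()["tool_pos"]; r=robot.line_to(p+L*D,vel=.03,guard=g); s=robot.observe()
    print(round(s["time"],2),g,r,np.round(1e3*(s["tool_pos"]-p)@D,1),np.round(s["ft_force"],2))
cv2.imwrite("pics/top1.png",robot.grab_frame("top"))
E
```

```text
[-0.22835087  0.9735789  -0.        ]
27.37 2.2 True 5.0 [ 0.94  0.36 -0.23]
27.57 2.2 True 0.8 [ 0.32 -1.16  0.73]
27.78 2.8 True 1.1 [-0.38  0.25 -0.42]
27.99 2.8 True 1.0 [ 0.46 -0.54  0.65]
28.55 8 False 12.5 [ 0.36 -0.43 -0.36]
```

View pics/top1.png

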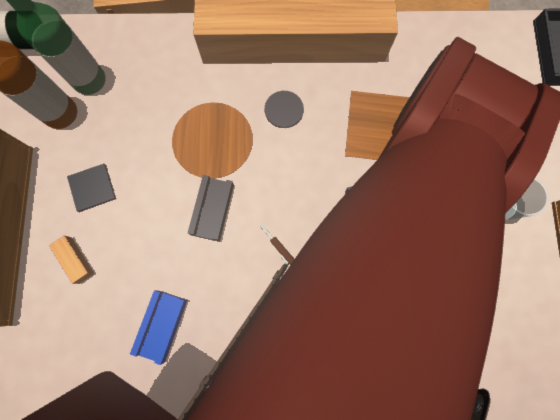

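```bash
python3 - <<'E'
from mv import *
a=np.radians(193.2); D=np.array([-np.sin(a),np.cos(a),0])*-1
for g,L in ((2.8,.012),(3.5,.012),(2.2,-.006),(2.2,-.002)):
    p=robot.observe()["tool_pos"]; r=robot.line_to(p+L*D,vel=.03,guard=g); s=robot.observe()
    print(round(s["time"],2),g,r,np.round(1e3*(s["tool_pos"]-p)@D,1),np.round(s["ft_force"],2))
print(s["tool_pos"])
E
```

```text
28.81 2.8 True 0.9 [ 0.49 -0.22  0.18]
29.02 3.5 True 1.0 [0.28 0.82 0.05]
29.36 2.2 False -6.2 [0.61 1.29 0.29]
29.61 2.2 False -2.1 [-0.59  0.58  0.01]
[ 0.47561561 -0.16355564  0.08028669]
```

The right rest is rough: it stops 3.5 N pushes, while a free move doesn't trip even 2.2 N. The left one slid 12 mm under a 2.8 N guard, so it's slick. I'll move the slick one first, to clear the crossing path, then the rough one.

```bash
cat > go1.py <<'E'
from mv import *; from vis import *
T=cv2.imread("pics/top1.png")
h=blob("top",T,(211,208),"slate"); p,c=fit([("top",h)],[*plane("top",(211,208),.016),-.2]); y=np.degrees(p[2]); print("left now",p,y,c)
p[1]+=.001
s=robot.observe()["tool_pos"]; robot.set_gripper(.085); robot.line_to([s[0],s[1],.14],vel=.2)
f0=grip(p[0],p[1],180+y)
z=.0815
robot.line_to([.59,-.02,z],vel=.15); robot.line_to([.6687,-.206,z],vel=.15); robot.pause(.3); rel(f0)
robot.set_gripper(.085); robot.line_to([.6687,-.206,.14],vel=.2); print(robot.observe()["time"])
E
python3 go1.py
```

```text
left now [ 0.17264285  0.48150008 -0.01403152] -0.8039466244988867 0.9865442999031496
guard False
t 34.4167 w 0.04999023450501536 gf 0.0 pos [0.17264269 0.48249528 0.08101558] dF [-0.1521758   0.14269975  0.07349291]
40.89 [ 0.6687 -0.2058  0.0816] dF [-0.23 -0.05  0.48]
41.775
```

```bash
cat > see.py <<'E'
from vis import *
import sys
T=robot.grab_frame("top");S=robot.grab_frame("side");cv2.imwrite("pics/top2.png",T);cv2.imwrite("pics/side2.png",S);o=robot.observe();print(o["time"],o["q"])
cv2.imwrite("pics/both2.png",np.vstack([T[60:360,60:500],S[100:400,60:500]]))
E
python3 see.py
```

```text
41.875 [-2.77979828e+01  2.51357121e+01  1.07033841e+01  7.56519505e+01
  7.31659423e-04 -2.69902409e+01]
```

View pics/both2.png

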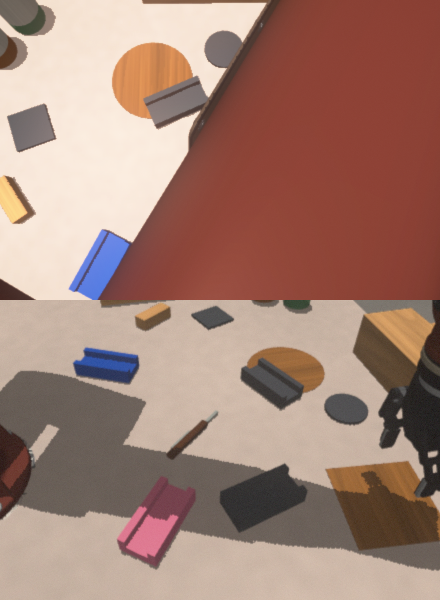

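The top crop shows that my closed gripper nudged the slick rest. It now lies at about (237,162) in the full top picture, turned, and the rough one is at about (323,297) in the side picture. The bad fit came from the brighter exposure. I'll refit on the saved pictures.

```bash
cat > find2.py <<'E'
from vis import *
T=cv2.imread("pics/top2.png");S=cv2.imread("pics/side2.png")
def seg(im,seed,vmax,smax,r=75):
    h=cv2.cvtColor(cv2.GaussianBlur(im,(3,3),0),cv2.COLOR_BGR2HSV).astype(int)
    m=((h[...,2]<vmax)&(h[...,1]<smax)).astype(np.uint8)
    m=cv2.morphologyEx(cv2.morphologyEx(m,cv2.MORPH_OPEN,np.ones((3,3))),cv2.MORPH_CLOSE,np.ones((5,5)))
    _,l=cv2.connectedComponents(m); print("seed hsv",h[seed[1],seed[0]],"area",(l==l[seed[1],seed[0]]).sum(), "bg?",l[seed[1],seed[0]])
    c=max(cv2.findContours((l==l[seed[1],seed[0]]).astype(np.uint8),0,cv2.CHAIN_APPROX_NONE)[0],key=cv2.contourArea)
    return cv2.convexHull(c)[:,0].astype(np.float32)
D=T.copy();D2=S.copy()
ht=seg(T,(238,162),130,70); hs=seg(S,(332,184),100,80); hr=seg(S,(323,300),62,90)
for nm,obs,p0 in(("slick top",[("top",ht)],[.6,.11,-1.15]),("slick side",[("side",hs)],[.6,.11,-1.15]),("rough side",[("side",hr)],[.475,-.145,.23])):
    p,c=fit(obs,p0); print(nm,np.round(p[:2],4),round(np.degrees(p[2]),1),round(c,3))
    n,h=obs[0]; d=D if n=="top" else D2
    cv2.polylines(d,[h.astype(int)],True,(0,255,255),1)
    for a in(0,1): 
        b=proj(n,box(p))[a::2][[0,1,3,2]]; cv2.polylines(d,[b.astype(int)],True,(0,0,255),1)
print("coaster",plane("top",(284,109)),"knife tip",plane("top",(262,228)))
cv2.imwrite("pics/fit2.png",np.vstack([cv2.resize(D[90:230,150:330],(386,300)),cv2.resize(D2[130:350,230:514],(386,300))]))
E
python3 find2.py
```

```text
seed hsv [  3  24 130] area 227731 bg? 0
seed hsv [150   6  82] area 1668 bg? 16
seed hsv [30  5 49] area 3085 bg? 21
slick top [0.1726 0.4814] -0.8 0.987
slick side [0.588  0.1039] -68.7 0.078
rough side [ 0.478  -0.1559] 13.8 0.101
coaster [0.71079536 0.00239479] knife tip [0.45300376 0.05064935]
```

View pics/fit2.png

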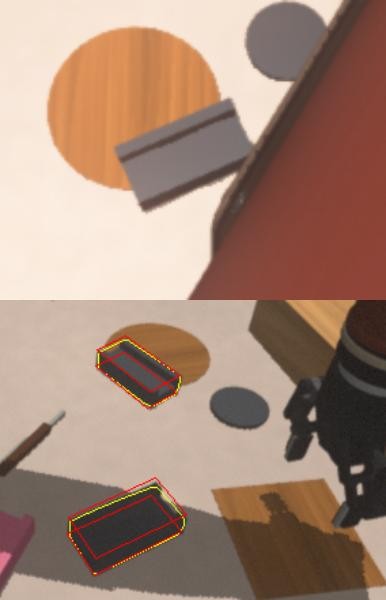

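```bash
sed -i 's/ht=seg(T,(238,162),130,70)/ht=seg(T,(238,162),165,75)/; s/("slick side"/("slick both",[("top",ht),("side",hs)],[.6,.11,-1.15]),("slick side"/' find2.py; python3 find2.py
python3 - <<'E'
from vis import *
print(np.mean([plane("top",u,.032) for u in((204.1,158.6),(258.2,136.2),(268,158.6))],0))
a,b,c=[plane("top",u,.032) for u in((204.1,158.6),(258.2,136.2),(268,158.6))]
print((a+c)/2, np.linalg.norm(a-b),np.linalg.norm(b-c),np.degrees(np.arctan2(*(b-a)[::-1])))
for p,y in(((.59,.104),111.3),((.575,.04),160),((.59,-.06),160),((.6687,-.206),160),((.4757,-.159),193.5),((.6441,.156),193.5)):
    print(p,np.round(robot.ik([*p,.0815],[180,0,y]),0))
E
```

```text
seed hsv [  3  24 130] area 1832 bg? 11
seed hsv [150   6  82] area 1668 bg? 16
seed hsv [30  5 49] area 3085 bg? 21
slick top [0.5873 0.0996] -65.4 0.073
slick both [0.588  0.1005] -67.4 0.08
slick side [0.588  0.1039] -68.7 0.078
rough side [ 0.478  -0.1559] 13.8 0.101
coaster [0.71079536 0.00239479] knife tip [0.45300376 0.05064935]
[0.6047519  0.08575119]
[0.58905716 0.10056119] 0.11781095468051372 0.05173033447114 -66.88440225576424
(0.59, 0.104) [ -2.  11. -13.  67.   0.  66.]
(0.575, 0.04) [ -9.   7. -17.  66.   0.  11.]
(0.59, -0.06) [-18.  10. -14.  66.   0.   2.]
(0.6687, -0.206) [-28.  27.   7.  70.   0.  -8.]
(0.4757, -0.159) [-33.  -6. -30.  66.   0. -47.]
(0.6441, 0.156) [  2.  21.  -0.  68.   0. -11.]
```

```bash
python3 - <<'E'
from mv import *
z=.0815
robot.move_pose([.588,.101,.125],[180,0,113]); robot.line_to([.588,.101,z],vel=.12,guard=15)
robot.set_gripper(.05); s=robot.observe(); print(s["time"],s["gripper_width"],s["tool_pos"])
assert .055<s["gripper_width"]<.064
robot.line_to([.578,.04,z],vel=.09,rotation=[180,0,136]); robot.line_to([.59,-.06,z],vel=.16,rotation=[180,0,160])
robot.line_to([.6687,-.206,z],vel=.16); robot.pause(.1); s=robot.observe(); print(s["time"],s["tool_pos"],s["gripper_width"])
robot.set_gripper(.08); robot.line_to([.6687,-.206,.125],vel=.15); print(robot.observe()["time"])
E
```

```text
44.1583 0.05857856020967566 [0.58897783 0.10094569 0.08302535]
47.0583 [ 0.66967237 -0.2069859   0.08305478] 0.05861464776452252
47.85
```

```bash
python3 - <<'E'
from mv import *; import cv2
z=.0820
robot.move_pose([.4757,-.159,.125],[180,0,193.5]); robot.line_to([.4757,-.159,z],vel=.12,guard=15)
robot.set_gripper(.05); s=robot.observe(); print(s["time"],s["gripper_width"],s["tool_pos"])
assert .055<s["gripper_width"]<.064
robot.line_to([.6441,.156,z],vel=.18); robot.pause(.1); s=robot.observe(); print(s["time"],s["tool_pos"],s["gripper_width"],s["ft_force"])
robot.set_gripper(.08); robot.line_to([.6441,.156,.125],vel=.15); print(robot.observe()["time"])
cv2.imwrite("pics/side3.png",robot.grab_frame("side"))
E
```

```text
49.5083 0.05867258419770896 [ 0.476629   -0.15970589  0.0835205 ]
51.7417 [0.64460388 0.15488956 0.08354661] 0.058724335862408494 [-3.28071037 -6.76515019  8.64459779]
52.525
```

View pics/side3.png

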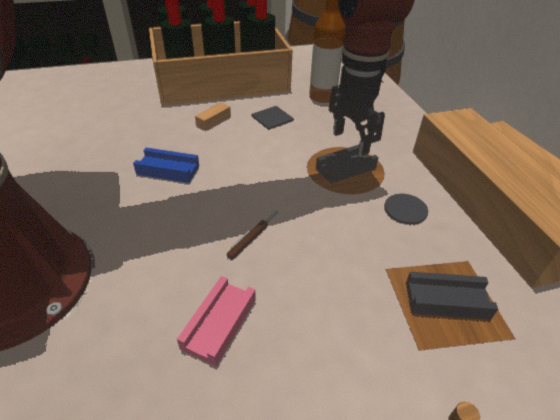

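```bash
python3 - <<'E'
from vis import *
S=cv2.imread("pics/side3.png")
h=cv2.cvtColor(cv2.GaussianBlur(S,(3,3),0),cv2.COLOR_BGR2HSV).astype(int)
D=S.copy()
for nm,seed,v,p0,lim in(("slick",(440,298),95,[.6687,-.206,-.35],None),("rough",(340,166),75,[.6441,.156,.23],149)):
    m=((h[...,2]<v)&(h[...,1]<110)).astype(np.uint8)
    if lim: m[:lim]=0; m[:,382:]=0
    m=cv2.morphologyEx(m,cv2.MORPH_CLOSE,np.ones((5,5))); _,l=cv2.connectedComponents(m)
    c=max(cv2.findContours((l==l[seed[1],seed[0]]).astype(np.uint8),0,cv2.CHAIN_APPROX_NONE)[0],key=cv2.contourArea)
    H=cv2.convexHull(c)[:,0].astype(np.float32); p,e=fit([("side",H)],p0); print(nm,p,np.degrees(p[2]),e, "nominal centre px",proj("side",[[*p0[:2],.016]]))
    cv2.polylines(D,[H.astype(int)],True,(0,255,255),1)
    for a in(0,1): cv2.polylines(D,[proj("side",box(p))[a::2][[0,1,3,2]].astype(int)],True,(0,0,255),1)
cv2.imwrite("pics/fit3.png",cv2.resize(D[120:360,290:530],(600,600)))
E
```

```text
slick [ 0.67029026 -0.2050241  -0.33444676] -19.162387956628514 0.038922193871301136 nominal centre px [[448.29289738 295.41022592]]
rough [0.64545403 0.15482989 0.28349146] 16.242864087746813 0.10116737925039199 nominal centre px [[346.01225916 163.14669255]]
```

View pics/fit3.png

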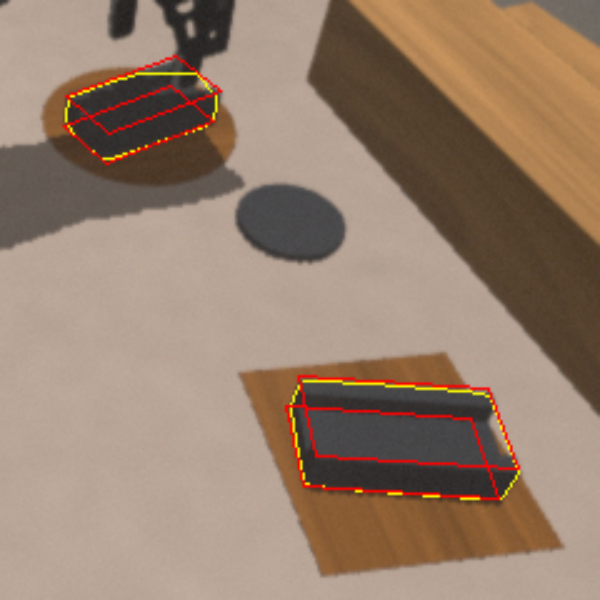

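Both rests are within about 2 mm of their inlay centres, and the fingers are clear of them. I'm handing the job in.

```bash
python3 -c "
from plant import robot
print(robot.job_done())"
```

```text
the job is handed in; nothing more can be done
None
```

The job is handed in at about 52.6 s of the 58 s allowed, verdict not shown: the rest that felt rough (it began on the right) is on the round inlay and the one that felt slick (from the left) is on the square inlay, each about 2 mm from centre by camera fit and released; one mistaken grasp nudged the slick rest with the closed fingers before I re-gripped it.

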